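# Open the push-and-turn discard tub and clear away the empty tubes

### The arm

A 6-joint arm with a two-finger parallel gripper is mounted at the origin on a cart in front of the work surface, level with it; the furniture and walls round the work are solid. World frame = base frame: x ahead of the robot, y to its left, z up, the work surface at z = 0. Lengths are in mm, angles in rad, forces in N, time in s.
With the tool pointing down it reaches from about 275 to 750 mm from the base axis. Payload 10.2 kg.
Tool frame: the origin (TCP) lies midway between the tips of the shut fingers; the grasp point (between the pads) lies 19 mm behind it; z points along the fingers, y is the line along which they close (so a half turn about z gives the same grasp; the last joint's range is limited). The gripper opens to 85 mm and grips with 20 to 120 N. Pads are 22 mm wide; open, the fingers measure 114 mm over their backs; the gripper's body (76 mm by 85 mm) begins 54 mm behind the grasp point. The pads swing forward as they close: fully open they stand 13 mm farther back than shut.
Start: joints at [-1.565, 0.313, 1.498, -0, 1.331, -0.223], TCP at [119.061, -511.327, 201.294] pointing down, gripper open.
Joint ranges: [-2.94, 2.94], [-0.97, 2.17], [0.19, 2.56], [-1.23, 4.37], [0.02, 3.11], [-2.88, 2.88]. Speed limits (rad/s): [2.39, 2.39, 3.01, 3.14, 3.14, 3.14].

### API

Orientations are given as a unit quaternion [w, x, y, z].
In Python, from rig import ctrl gives the robot as it stands.
- The arm moves only by the tool send_rows, never from a script. Its argument "targets" is a list of rows, each a list of 7 numbers: the closure, from -1 (fully open) to 1 (shut), so that 0 is half open, then the shift along the tool's x, y, z in m, then the turn, a rotation vector about the tool's x, y, z in rad. In form: [[claw, dx, dy, dz, ax, ay, az], ...]. A call has exactly 10 rows; each row shifts and turns the commanded pose from where the row before left it, along the tool's axes as they then stand; what a row does not reach is not made up. A row lasts 1/8 s, in which the tool goes at most 62.5 mm and 10.7 degrees, less where a joint would pass 70% of its speed; a pose out of reach is approached as far as the arm can. A call with a gripper value outside its range is refused whole. The fingers move at their own pace and stop on an object; "squeeze" is the grip in N (left out, the last holds). Time passes only in rows, so rows that do not move let the fingers close, or fill a call up. It gives the time, the measured TCP pose, the force, the opening and the grip force at its end, in the units of the state.
- ctrl.sense(): the state, without advancing time (a new reading comes with each control period).
- ctrl.capture(name): name is "scene" or "top" or "wrist"; returns a dict with "img" (400x640x3 uint8, red, green, blue), "camera_matrix" (3x3 intrinsics, pixels), "R" (3x3) and "t" (3): a world point X has camera coordinates R X + t. Camera axes: x right, y down, z forward; pixel columns grow to the right and rows downward; lengths in mm; the calibration is good to about 2 mm. A picture is of the moment at which its call begins. There is no depth.
- ctrl.finish_job(): hands the job in; it is judged then, once.
Trained networks look in a picture, given as the dict that the camera call returned (one of the last four; its "shot" number tells which), for a name from the list of things; names that differ only in an ending like _2 or _b are one class to them, and where a whole thing is asked for, a point or a joint stands for the part that bears it (a point fixed in the world has none). Each returns a list of dicts, best first, with "score" (0 to 1); they miss things now and then, are a little off and sometimes report something else, mostly with a low value. They report only what shows in the picture. A call takes as long as a camera call. They do not tell look-alikes from the thing itself.
- ctrl.boxes_of(query, picture): "extent" ([left, top, width, height] in pixels, round what is visible of it).
- ctrl.landmark_of(query, picture): "point" ([column, row] in pixels: a listed point, or the origin of a listed thing).
The state is a dict: "time_s": time; "joints": joint angles; "dq": joint speeds; "tau": joint torques, N m; "eef_pos": TCP position; "ee_rot": TCP orientation; "force": force on the tool from outside, world axes, zero at the start; "wrist_torque": the same for the moment, N m; "grip_width": opening from 0.0 (shut) to 1.0 (fully open); "grip_force": force on a finger pad.
Only numpy, scipy, OpenCV 4.12 (cv2) and the standard library are available. Lean on these libraries where they do the work, as an engineer would, in place of code of your own. Each camera call takes 0.05 s, during which the arm holds its last target. There are 200 camera calls.

### The job

Open the white discard tub: its safety cap comes free only if you press it down hard and keep it pressed while you turn it anticlockwise; do not wrench it by force. Stand the cap the right way up on a clear bit of bench, then put the two empty tubes without caps that stand loose on the bench into the tub so that nothing sticks out of its mouth. Leave the three capped tubes, the carton, the tape roll and the bottle where they stand.

Things in the scene. Friction and masses are not known exactly. Their poses are not given: they have to be found in the camera images.
- cap_wing (a point): Middle of the wing grip on the grey push-and-turn cap. The wing stands on the cap's flat top, 74 mm long (x of this frame), 24 mm thick (y), 25 mm high (z); this point is 12 mm above the flat top. Locked, the cap gives 4 degrees either way and cannot be pulled off; do not wrench it. Pressed, it turns easily, anticlockwise seen from above: free from 46 degrees on, hard stop at 96; aim for 70.
- cap: The same cap, origin at the centre of its skirt's lower edge (48.5 mm below the wing point): ribbed shell 115 mm across, 36.5 mm high without the wing, 0.15 kg. Locked, its sprung liner holds it up with 8 N, and 1.2 N more per mm pressed: 5 mm down (14 N) its lugs leave their notches, 9.5 mm is the end. Hold it 6 to 8 mm down (16 N) through the turn; then it rises and lifts off.
- tub_mouth (a point): Centre of the rim of the white tub, 134 mm above the bench, z up. Mouth 87 mm wide inside, neck 96 mm outside (104 mm over its teeth). Inner floor 121 mm below the rim; the tub is 116 mm wide below its shoulder. It is clamped in a round grey holder, 148 mm wide at the bench, and cannot move. Cap locked on: flat top of the cap 17 mm, top of the wing 42 mm above the rim.
- open_a_mid (a point): Centre, half-way up, of an empty clear tube without a cap, standing on the bench: 29 mm across, 115 mm high, 14 g. To go into the tub.
- open_b_mid (a point): Centre, half-way up, of the other empty clear tube without a cap: 29 mm across, 115 mm high, 14 g. To go into the tub.
- capped_a_mid (a point): Centre, half-way up, of a capped tube, standing: 29 mm across, its screw cap 35 mm across and about 15 mm high, 117 mm high. Leave alone.
- capped_b_mid (a point): As capped_a: another capped tube, 118 mm high. Leave alone.
- capped_c_mid (a point): As capped_a: another capped tube, 119 mm high. Leave alone.
- carton: Opened white carton of tissue sheets, origin at the middle of its underside: 58 mm (its x) by 104 mm (its y, from -48 to +56), 135 mm high; above that its open flaps spread to 183 mm along its y and 164 mm high. Leave alone.
- tape: Roll of label tape lying flat, origin at the middle of its underside: 73 mm across, 19 mm high. Leave alone. Not listed, all fixed: a pipette and a marker pen lie along the front edge of the bench, nearer to the robot than x = 0.36; forceps and a flat box lie at the right beyond y = -0.28 and y = -0.21 (box, from x = 0.66 on); rack, dish, packet and bottles stand at the back beyond x = 0.73.
- bottle: Pale reagent bottle with a screw cap, standing, origin at the middle of its underside: 52 mm across, 86 mm high. Leave alone. (Also fixed and not listed: a machine 0.3 m and more high fills the right side beyond y = -0.35 from x = 0.42 on; keep the arm clear of it.)
- tub: The tub itself, with its holder: origin on the bench under its axis, z up, 134 mm below tub_mouth; while the cap is locked on, its x axis lies along the wing.
Not all that is in view belongs to the job. Leave any orange look-alike of the part that bears open_b_mid alone. What is shaped like the part that bears open_a_mid but yellow is not meant.

How it is judged (in metres and radians):
On the way:
1. the cap is off and stands the right way up on the bench (height (world z) of cap_wing below 0.055 m and angle between cap_wing's own z axis and vertical below 0.1 rad and horizontal distance between cap_wing and tub_mouth above 0.1 m and contact force between the fingers and cap below 0.1 N), for 0.2 s.
At the end, for the whole second after the job is handed in: The cap stands the right way up flat on the bench (wing point below 55 mm, tilt under 0.1 rad); both uncapped tubes are inside the tub, their centres within 45 mm of its axis and at least 55 mm below its rim; all at rest (height (world z) of cap_wing below 0.055 m and angle between cap_wing's own z axis and vertical below 0.1 rad and horizontal distance between each of open_a_mid, open_b_mid and tub_mouth below 0.045 m and z of each of open_a_mid, open_b_mid in the frame of tub_mouth below -0.055 m and linear speed of each of open_a, open_b below 0.03 m/s and linear speed of cap below 0.02 m/s); the robot touches nothing.
It fails at once if a capped tube is knocked over or moved more than 30 mm (distance of any of capped_a_mid, capped_b_mid, capped_c_mid from where it was at the start of the episode above 0.03 m).
It fails at once if the carton, the tape roll or the reagent bottle is moved more than 30 mm (distance of any of carton, tape, bottle from where it was at the start of the episode above 0.03 m).
It fails at once if the cap is wrenched against its lock or stop (it bears on the tub with over 80 N; pressed and turned properly it takes about 20 N) (contact force between cap and tub above 80 N).
It also fails if it takes over 70 s, if anything falls off the work surface, if the arm or the gripper's body presses on something with over 40 N, if the wrist force passes 120 N, or if a joint passes its speed limit or range.

## Working session

There is one attempt and no reset: what is moved stays moved. The work goes in short steps, Python scripts to look and compute and a tool call to move; the robot and the scene stay as the last step left them, time stands still between calls to the robot, and variables do not carry over. Pictures are saved under pics/ and viewed, at most 10 in all, crops included, and the job is handed in when it is done.

Besides the shell and the picture viewer there is one more tool, called after "Call:" as name([rows], argument=value, ...), one row to a line, values as JSON. send_rows: Moves the arm, as the interface text tells. Its arguments: {"type":"object","properties":{"targets":{"type":"array"},"squeeze":{"type":"number"}},"required":["targets"]}

```bash
ls; mkdir -p pics; cat > h.py <<'E'
import numpy as np, cv2
from rig import ctrl
def ray(c,p):
    K=np.array(c["camera_matrix"]);R=np.array(c["R"]);t=np.array(c["t"]).ravel()
    d=R.T@np.linalg.solve(K,[p[0],p[1],1.]);return -R.T@t,d
def atz(c,p,z):
    o,d=ray(c,p);return o+d*(z-o[2])/d[2]
def tri(obs):
    A=np.zeros((3,3));b=np.zeros(3)
    for c,p in obs:
        o,d=ray(c,p);d=d/np.linalg.norm(d);M=np.eye(3)-np.outer(d,d);A+=M;b+=M@o
    return np.linalg.solve(A,b)
def proj(c,X):
    q=np.array(c["camera_matrix"])@(np.array(c["R"])@np.array(X)+np.array(c["t"]).ravel());return q[:2]/q[2]
def save(c,n): cv2.imwrite(f"pics/{n}.png",cv2.cvtColor(np.array(c["img"]),cv2.COLOR_RGB2BGR))
E
python3 - <<'E'
from h import *
s=ctrl.sense();print({k:s[k] for k in("time_s","eef_pos","ee_rot","force")})
H=dict(cap_wing=138+25,tub_mouth=134,open_a_mid=57.5,capped_a_mid=59,carton=0,tape=0,bottle=0,tub=0)
H['cap_wing']=134+17+12
for n in("top","scene"):
    c=ctrl.capture(n);save(c,n+"0")
    for q,z in H.items():
        for r in ctrl.landmark_of(q,c)[:6]:
            print(n,q,round(r["score"],2),np.round(r["point"]),np.round(atz(c,r["point"],z)))
E
```

```text
pics
{'time_s': 0.0, 'eef_pos': array([ 119.08201107, -511.01168322,  200.71821046]), 'ee_rot': array([-6.54581812e-04,  9.93461695e-01,  1.14164020e-01,  9.44143420e-05]), 'force': array([ 0.74082048, -0.44515345,  0.0500595 ])}
top open_a_mid 0.64 [239. 146.] [640. 256.  58.]
top open_a_mid 0.49 [207. 135.] [669. 338.  58.]
top capped_a_mid 0.72 [196. 197.] [509. 360.  59.]
top carton 0.61 [310. 164.] [606.  75.   0.]
top tape 0.58 [271. 235.] [418. 177.   0.]
top bottle 0.56 [413. 229.] [ 434. -191.    0.]
top tub 0.86 [391. 163.] [ 611. -141.    0.]
scene cap_wing 0.64 [356. 109.] [ 622. -132.  163.]
scene open_a_mid 0.78 [187. 204.] [676. 345.  57.]
scene open_a_mid 0.69 [226. 195.] [647. 254.  57.]
scene capped_a_mid 0.66 [212. 256.] [512. 360.  59.]
scene carton 0.86 [289. 182.] [628.  80.   0.]
scene carton 0.52 [360. 109.] [ 744. -262.    0.]
scene tape 0.71 [302. 259.] [415. 180.   0.]
scene tape 0.68 [244. 226.] [576. 250.   0.]
scene bottle 0.62 [413. 183.] [ 432. -201.    0.]
scene tub 0.55 [351. 150.] [ 624. -133.    0.]
scene tub 0.3 [291. 184.] [618.  78.   0.]
```

View pics/top0.png

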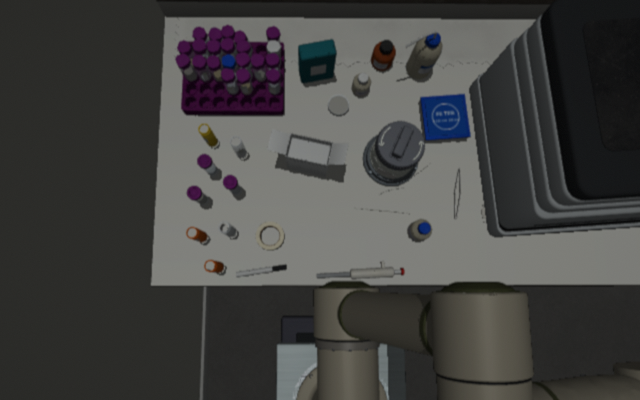

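View pics/scene0.png

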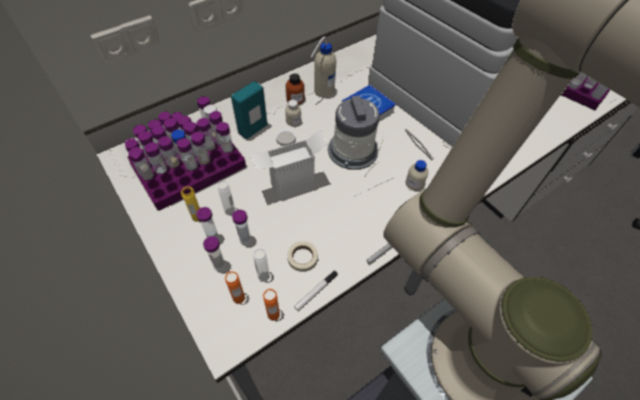

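Both pictures show the white tub with its grey winged cap (top 395,150; scene 356,120). There are five candidate uncapped tubes:
- clear at top (239,148) / scene (227,197)
- clear at top (229,230) / scene (261,264)
- yellow at top (207,135)
- orange at top (197,234)
- orange at top (214,267)

The two clear ones fit the description, since yellow and orange are excluded. I'll confirm that in a crop.

```bash
python3 - <<'E'
from h import *
a=cv2.imread("pics/scene0.png")[170:330,170:300];b=cv2.imread("pics/top0.png")[110:190,355:445]
a=cv2.resize(a,None,fx=3.5,fy=3.5,interpolation=cv2.INTER_CUBIC);b=cv2.resize(b,(340,302),interpolation=cv2.INTER_CUBIC)
o=np.zeros((560,800,3),np.uint8);o[:560,:455]=a;o[:302,460:800]=b;cv2.imwrite("pics/crop1.png",o)
t=ctrl.capture("top");s=ctrl.capture("scene")
for n,pt,ps in(("open1",(239,148),(227,197)),("open2",(229,230),(261,264))):
    print(n,atz(t,pt,57),atz(s,ps,57),tri([(t,pt),(s,ps)]))
for q in("open_a_mid","capped_a_mid","cap","tub"):
  for n,c in(("t",t),("s",s)):
    for r in ctrl.boxes_of(q,c)[:6]: print(n,q,round(r["score"],2),np.round(r["extent"]))
w=ctrl.capture("wrist");print(w["R"],w["t"],w["camera_matrix"]) 
E=ctrl.sense();print(E["eef_pos"])
from scipy.spatial.transform import Rotation as Ro
R=Ro.from_quat(E["ee_rot"],scalar_first=True).as_matrix();print(R)
cpos=-np.array(w["R"]).T@np.array(w["t"]).ravel();print("cam in tool",R.T@(cpos-E["eef_pos"]),(np.array(w["R"])@R).round(3))
E
```

```text
open1 [634.80746681 256.12781327  57.        ] [639.32587603 254.31634835  57.        ] [633.0134347  255.53061901  65.08140795]
open2 [426.28302302 275.97227298  57.        ] [432.2417741  279.13980447  57.        ] [427.91351617 277.69814376  61.30744836]
t open_a_mid 0.61 [234. 144.  11.  14.]
t open_a_mid 0.5 [202. 129.  13.  17.]
t open_a_mid 0.21 [199. 153.  22.  24.]
s open_a_mid 0.85 [218. 186.  15.  30.]
s open_a_mid 0.59 [179. 189.  20.  34.]
s open_a_mid 0.39 [332.  96.  49.  42.]
t capped_a_mid 0.64 [184. 185.  28.  20.]
s capped_a_mid 0.93 [198. 240.  27.  29.]
t cap 0.56 [378. 120.  48.  50.]
s cap 0.82 [334.  96.  47.  42.]
s tub 0.93 [325. 127.  55.  45.]
s tub 0.4 [334.  95.  45.  40.]
[[ 2.26404540e-01 -9.74033354e-01  9.61072623e-05]
 [-9.29773115e-01 -2.16087272e-01  2.98040678e-01]
 [-2.90280794e-01 -6.75671206e-02 -9.54553165e-01]] [-524.85256239  -37.55793375  379.43515351] [[320.57646168   0.         317.60505155]
 [  0.         320.57646168 197.36033996]
 [  0.           0.           1.        ]]
[ 119.05769939 -511.32633535  201.29836372]
[[ 9.73942564e-01  2.26794801e-01  5.21283893e-06]
 [ 2.26794801e-01 -9.73942564e-01 -8.44346895e-06]
 [ 3.16207085e-06  9.40569857e-06 -1.00000000e+00]]
cam in tool [ 7.70371130e+01 -1.54950362e-01 -1.72136655e+02] [[-0.     1.    -0.   ]
 [-0.955 -0.    -0.298]
 [-0.298 -0.     0.955]]
```

View pics/crop1.png

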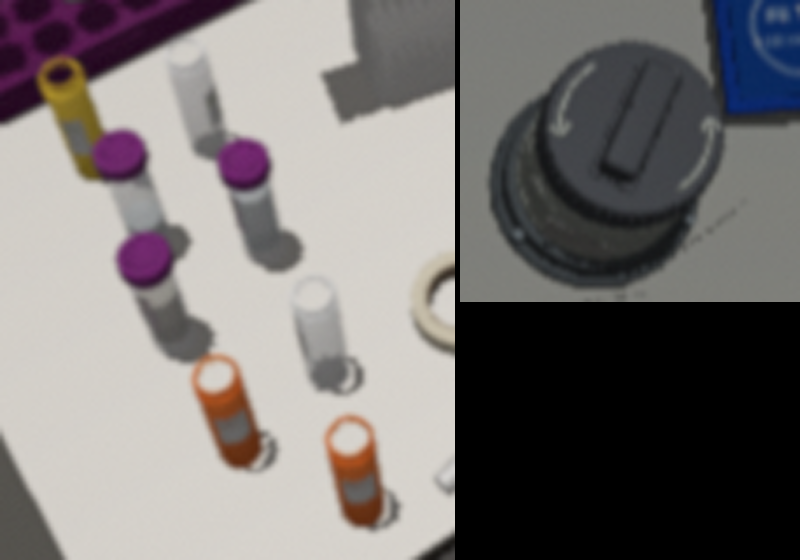

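The enlarged crop confirms the two clear uncapped tubes, at scene (227,197) and (261,264). The yellow and orange ones are look-alikes. The wing runs in the top view from about (396,156) to (407,128).

```bash
python3 - <<'E'
from h import *
t=ctrl.capture("top")
a=atz(t,(396.5,155.5),176);b=atz(t,(407.4,128),176);print(a,b,(a+b)/2,np.degrees(np.arctan2(*(b-a)[1::-1])))
print(-np.array(t["R"]).T@np.array(t["t"]).ravel())
E
```

```text
[ 585.50085243 -120.78892858  176.        ] [ 651.11022614 -148.13972686  176.        ] [ 618.30553928 -134.46432772  176.        ] -22.629953657838332
[ 304.91957784   91.512701   1264.84581732]
```

Call:
send_rows([
  [-1, 0.05, -0.022, -0.02, 0, 0, 0],
  [-1, 0.055, -0.0245, -0.01, 0, 0, 0],
  [-1, 0.055, -0.0245, -0.01, 0, 0, 0],
  [-1, 0.055, -0.0245, -0.01, 0, 0, 0],
  [-1, 0.055, -0.0245, -0.01, 0, 0, 0],
  [-1, 0.055, -0.0245, -0.01, 0, 0, 0],
  [-1, 0.055, -0.0245, -0.01, 0, 0, 0],
  [-1, 0.055, -0.0245, -0.01, 0, 0, 0],
  [-1, 0.055, -0.0245, -0.01, 0, 0, 0],
  [-1, 0.055, -0.0245, 0, 0, 0, 0],
])

```text
time_s: 2.75
eef_pos: [596.4, -150.2, 302.2]
ee_rot: [0.001, 0.993, 0.114, 0.001]
force: [0.6, -1.1, -0.3]
grip_width: 1.001
grip_force: 0.0
```

Call:
send_rows([
  [-1, 0.027, -0.0115, 0, 0, 0, 0],
  [-1, 0, 0, 0, 0, 0, 0.125],
  [-1, 0, 0, 0, 0, 0, 0.125],
  [-1, 0, 0, 0, 0, 0, 0.125],
  [-1, 0, 0, 0, 0, 0, 0.125],
  [-1, 0, 0, 0, 0, 0, 0.124],
  [-1, 0, 0, 0, 0, 0, 0],
  [-1, 0, 0, 0, 0, 0, 0],
  [-1, 0, 0, 0, 0, 0, 0],
  [-1, 0, 0, 0, 0, 0, 0],
])

```text
time_s: 4.0
eef_pos: [618.5, -134.2, 301.3]
ee_rot: [0.0, 0.981, -0.196, -0.0]
force: [-0.5, -0.1, -0.3]
grip_width: 0.997
grip_force: 0.0
```

```bash
python3 - <<'E'
from h import *
s=ctrl.sense();print(s["time_s"],s["eef_pos"],s["ee_rot"],s["joints"],s["force"])
w=ctrl.capture("wrist");save(w,"w1")
for q,z in(("cap_wing",163),("tub_mouth",134),("cap",114.5)):
    for r in ctrl.landmark_of(q,w)[:2]: print(q,r["score"],r["point"],atz(w,r["point"],z))
E
```

```text
4.0 [ 618.53504985 -134.20972383  301.29910856] [ 2.98485727e-06  9.80609154e-01 -1.95973689e-01 -8.24162485e-06] [-3.98462917e-01  5.32465548e-01  9.22599895e-01 -9.20517104e-06
  1.68654217e+00  1.56683294e+00] [-0.46255379 -0.09348295 -0.33330038]
cap_wing 0.92 [314.9, 171.2] [ 626.26516306 -133.79733364  163.        ]
cap_wing 0.74 [398.2, 240.4] [ 523.32785303 -186.23499419  163.        ]
tub_mouth 0.43 [95.3, 307.2] [566.09439655 187.75355895 134.        ]
cap 0.77 [318.6, 166.3] [ 619.9964532  -135.27797694  114.5       ]
```

View pics/w1.png

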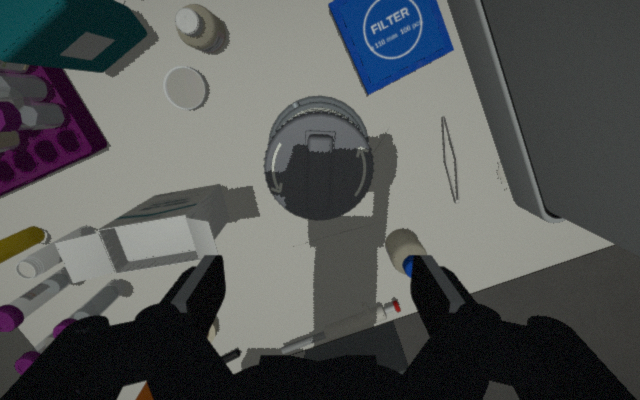

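The wrist view shows the cap centred at about (319,158), with the wing's far end lit at (320,140) and the rest in shadow. I'll enhance a crop with a model overlay to check.

```bash
python3 - <<'E'
from h import *
w=ctrl.capture("wrist")
print(atz(w,(319,157),151), atz(w,(314.9,171.2),163))
im=cv2.cvtColor(np.array(w["img"]),cv2.COLOR_RGB2BGR)
g=(255*(im/255.)**0.45).astype(np.uint8)
cr=cv2.resize(g[80:235,250:390],None,fx=3.5,fy=3.5,interpolation=cv2.INTER_CUBIC)
cr2=cr.copy()
P=lambda X:tuple(int(v) for v in ((proj(w,X)-[250,80])*3.5))
cx,cy,th=621,-134.5,np.radians(-22.6)
u=np.array([np.cos(th),np.sin(th)]);v=np.array([-u[1],u[0]])
for z,rad in((151,57.5),(134-20+.5,57.5)):
    pts=[P([cx+rad*np.cos(a),cy+rad*np.sin(a),z]) for a in np.linspace(0,6.283,90)]
    cv2.polylines(cr2,[np.array(pts)],True,(0,255,0),1)
q=[P([*(np.array([cx,cy])+i*37*u+j*12*v),176]) for i,j in((1,1),(1,-1),(-1,-1),(-1,1))]
cv2.polylines(cr2,[np.array(q)],True,(0,0,255),1)
o=np.hstack([cr,cr2]);o=cv2.resize(o,(800,int(o.shape[0]*800/o.shape[1])));cv2.imwrite("pics/w1c.png",o)
E
```

```text
[ 635.77360158 -142.1929884   151.        ] [ 626.26471542 -133.79995936  163.        ]
```

View pics/w1c.png

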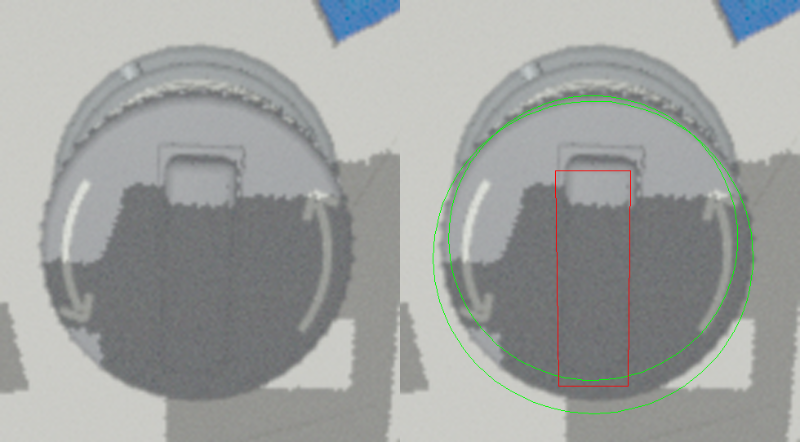

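Call:
send_rows([
  [-1, 0.0067, 0.002, 0.03, 0, 0, 0],
  [-1, 0, 0, 0.04, 0, 0, 0],
  [-1, 0, 0, 0.04, 0, 0, 0],
  [-1, 0, 0, 0.025, 0, 0, 0],
  [-1, 0, 0, 0.01, 0, 0, 0],
  [-1, 0, 0, 0, 0, 0, 0],
  [1, 0, 0, 0, 0, 0, 0],
  [1, 0, 0, 0, 0, 0, 0],
  [1, 0, 0, 0, 0, 0, 0],
  [1, 0, 0, 0, 0, 0, 0],
], squeeze=70)

```text
time_s: 5.5
eef_pos: [624.0, -138.7, 156.5]
ee_rot: [0.0, 0.981, -0.196, 0.0]
force: [0.2, 0.3, 0.1]
grip_width: 0.143
grip_force: 0.0
```

```bash
python3 - <<'E'
from h import *
s=ctrl.sense();print(s)
E
```

```text
{'time_s': 5.5, 'joints': array([-4.01637423e-01,  6.00597141e-01,  1.18179620e+00,  1.47390681e-05,
        1.35894429e+00,  1.56436880e+00]), 'dq': array([-0.00030131,  0.0025358 ,  0.00176098,  0.0005475 , -0.00057752,
        0.00051551]), 'tau': array([ 4.46279591e-03, -5.42871094e+01, -2.62897611e+01,  2.28452864e-04,
        1.07432294e-03, -3.88363219e-05]), 'eef_pos': array([ 624.00150974, -138.66930405,  156.47801861]), 'ee_rot': array([ 1.87814701e-05,  9.80539278e-01, -1.96322970e-01,  1.26329546e-04]), 'force': array([0.2218981 , 0.27457284, 0.08648622]), 'wrist_torque': array([0.00277883, 0.01028821, 0.01362125]), 'grip_force': 0.0, 'grip_width': 0.1431031201689117}
```

```bash
python3 - <<'E'
from h import *
w=ctrl.capture("wrist");s=ctrl.sense();print(s["grip_width"],s["grip_force"])
im=cv2.cvtColor(np.array(w["img"]),cv2.COLOR_RGB2BGR)
sc=ctrl.capture("scene");i2=cv2.cvtColor(np.array(sc["img"]),cv2.COLOR_RGB2BGR)
a=im[100:400,170:470];b=cv2.resize(i2[70:190,290:430],(400,343),interpolation=cv2.INTER_CUBIC)
o=np.zeros((400,800,3),np.uint8);o[:400,:400]=cv2.resize(a,(400,400));o[:343,400:]=b
cv2.imwrite("pics/w2.png",(255*(o/255.)**.6).astype(np.uint8))
E
```

```text
0.05625186821682087 0.0
```

View pics/w2.png

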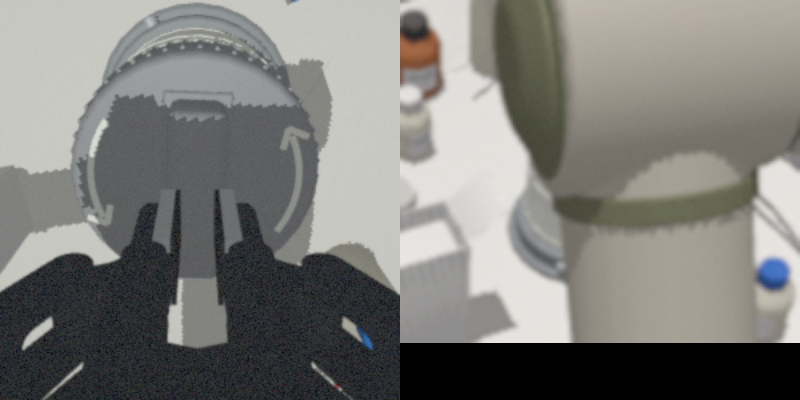

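The picture shows the fingertips standing over the wing, covering its sides at about (168–232, 190), not straddling it. The wing top must be lower than I assumed, so I'll probe down gently with the fingers shut.

Call:
send_rows([
  [1, 0, 0, 0.001, 0, 0, 0],
  [1, 0, 0, 0.001, 0, 0, 0],
  [1, 0, 0, 0.001, 0, 0, 0],
  [1, 0, 0, 0.001, 0, 0, 0],
  [1, 0, 0, 0.001, 0, 0, 0],
  [1, 0, 0, 0.001, 0, 0, 0],
  [1, 0, 0, 0.001, 0, 0, 0],
  [1, 0, 0, 0.001, 0, 0, 0],
  [1, 0, 0, 0, 0, 0, 0],
  [1, 0, 0, 0, 0, 0, 0],
])

```text
time_s: 6.85
eef_pos: [624.0, -138.7, 148.3]
ee_rot: [-0.0, 0.981, -0.196, 0.0]
force: [0.5, 0.5, -0.3]
grip_width: -0.006
grip_force: 0.0
```

```bash
python3 - <<'E'
from h import *
w=ctrl.capture("wrist");save(w,"w3")
for q in("cap_wing","cap","tub","tub_mouth"):
    for r in ctrl.landmark_of(q,w)[:2]: print(q,r["score"],r["point"],atz(w,r["point"],163))
t=ctrl.capture("top");s=ctrl.capture("scene")
print(tri([(t,(402,141.8)),(s,(356,109))]),tri([(t,(391,163)),(s,(351,150))]))
for z in(176,160,140): print(z,atz(t,(402,141.8),z),atz(s,(358,106),z))
im=cv2.cvtColor(np.array(w["img"]),cv2.COLOR_RGB2BGR)
im=(255*(im/255.)**.5).astype(np.uint8)
cv2.imwrite("pics/w3.png",cv2.resize(im[100:360,170:470],None,fx=2.3,fy=2.3,interpolation=cv2.INTER_CUBIC))
E
```

```text
cap_wing 0.79 [310.0, 247.1] [ 625.28176719 -134.10016344  163.        ]
cap 0.56 [314.9, 217.9] [ 639.82421156 -143.09169593  163.        ]
[ 625.24148124 -137.2070976   156.28590463] [ 613.6714202  -133.41797986    8.07081974]
176 [ 618.0212463  -134.50710196  176.        ] [ 616.92338441 -132.22740831  176.        ]
160 [ 622.62210587 -137.82834064  160.        ] [ 629.84101419 -144.50116444  160.        ]
140 [ 628.37318033 -141.97988899  140.        ] [ 645.98805141 -159.8433596   140.        ]
```

View pics/w3.png

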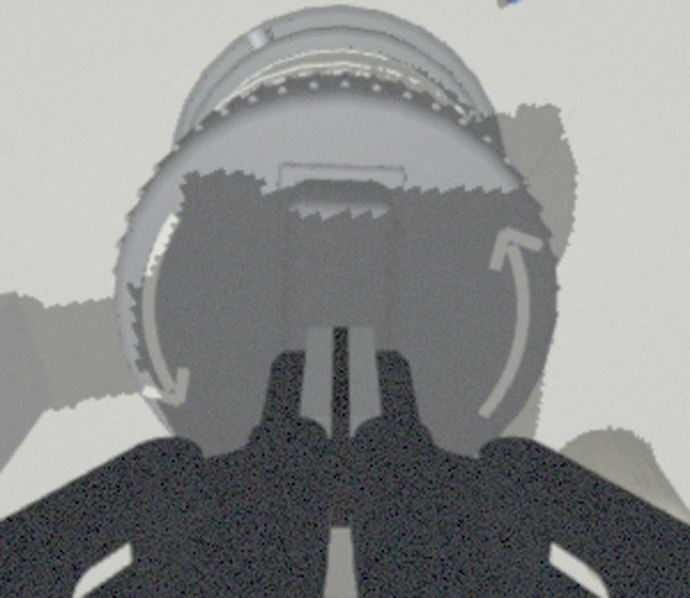

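The fingers are shut over the centre of the cap (tips at about (340,327) in the crop) and still clear of the wing. I'll keep probing down gently.

Call:
send_rows([
  [1, 0, 0, 0.001, 0, 0, 0],
  [1, 0, 0, 0.001, 0, 0, 0],
  [1, 0, 0, 0.001, 0, 0, 0],
  [1, 0, 0, 0.001, 0, 0, 0],
  [1, 0, 0, 0.001, 0, 0, 0],
  [1, 0, 0, 0.001, 0, 0, 0],
  [1, 0, 0, 0.001, 0, 0, 0],
  [1, 0, 0, 0.001, 0, 0, 0],
  [1, 0, 0, 0, 0, 0, 0],
  [1, 0, 0, 0, 0, 0, 0],
])

```text
time_s: 8.45
eef_pos: [624.3, -138.8, 142.3]
ee_rot: [0.0, 0.981, -0.196, 0.001]
force: [-4.7, 1.5, 11.5]
grip_width: 0.0
grip_force: 5.7
```

Call:
send_rows([
  [1, 0, 0, -0.03, 0, 0, 0],
  [-1, 0, 0, 0, 0, 0, 0],
  [-1, 0, 0, 0, 0, 0, 0],
  [-1, 0, 0, 0, 0, 0, 0],
  [-1, 0, 0, 0, 0, 0, 0],
  [-1, 0, 0, 0.015, 0, 0, 0],
  [-1, 0, 0, 0.015, 0, 0, 0],
  [-1, 0, 0, 0.01, 0, 0, 0],
  [-1, 0, 0, 0.006, 0, 0, 0],
  [-1, 0, 0, 0, 0, 0, 0],
])

```text
time_s: 9.7
eef_pos: [623.9, -138.6, 123.9]
ee_rot: [-0.0, 0.981, -0.196, -0.0]
force: [0.8, 0.1, 0.2]
grip_width: 1.001
grip_force: 0.0
```

Call:
send_rows([
  [1, 0, 0, 0, 0, 0, 0],
  [1, 0, 0, 0, 0, 0, 0],
  [1, 0, 0, 0, 0, 0, 0],
  [1, 0, 0, 0, 0, 0, 0],
  [1, 0, 0, 0, 0, 0, 0],
  [1, 0, 0, 0, 0, 0, 0],
  [1, 0, 0, 0, 0, 0, 0],
  [1, 0, 0, 0, 0, 0, 0],
  [1, 0, 0, 0, 0, 0, 0],
  [1, 0, 0, 0, 0, 0, 0],
])

```text
time_s: 10.95
eef_pos: [624.1, -138.6, 124.8]
ee_rot: [0.0, 0.981, -0.196, 0.0]
force: [-1.2, 1.0, 5.6]
grip_width: 0.26
grip_force: 71.7
```

The wing is gripped at about 22 mm opening with 72 N. Next I press.

Call:
send_rows([
  [1, 0, 0, 0.001, 0, 0, 0],
  [1, 0, 0, 0.001, 0, 0, 0],
  [1, 0, 0, 0.001, 0, 0, 0],
  [1, 0, 0, 0.001, 0, 0, 0],
  [1, 0, 0, 0.001, 0, 0, 0],
  [1, 0, 0, 0.001, 0, 0, 0],
  [1, 0, 0, 0.001, 0, 0, 0],
  [1, 0, 0, 0, 0, 0, 0],
  [1, 0, 0, 0, 0, 0, 0],
  [1, 0, 0, 0, 0, 0, 0],
])

```text
time_s: 12.2
eef_pos: [624.4, -138.7, 119.2]
ee_rot: [0.0, 0.981, -0.196, 0.001]
force: [-3.5, 2.0, 14.2]
grip_width: 0.264
grip_force: 72.8
```

Call:
send_rows([
  [1, 0, 0, 0.0012, 0, 0, 0],
  [1, 0, 0, 0.0012, 0, 0, 0],
  [1, 0, 0, 0, 0, 0, 0],
  [1, 0, 0, 0, 0, 0, 0],
  [1, 0, 0, 0, 0, 0, -0.03],
  [1, 0, 0, 0, 0, 0, -0.04],
  [1, 0, 0, 0, 0, 0, -0.05],
  [1, 0, 0, 0, 0, 0, -0.05],
  [1, 0, 0, 0, 0, 0, 0],
  [1, 0, 0, 0, 0, 0, 0],
])

```text
time_s: 13.45
eef_pos: [625.6, -138.9, 117.7]
ee_rot: [0.0, 0.994, -0.112, 0.003]
force: [0.4, 0.8, 15.8]
grip_width: 0.261
grip_force: 73.3
```

```bash
python3 -c "
from h import *
s=ctrl.sense();print(s['force'],s['wrist_torque'],s['eef_pos'],s['joints'])"
```

```text
[ 0.35731305  0.82779152 15.79300956] [ 0.45690446 -0.04407598 -0.07551718] [ 625.55666551 -138.90481721  117.65844759] [-4.01321720e-01  6.32050117e-01  1.23259310e+00  7.20376190e-04
  1.27117903e+00  1.39443710e+00]
```

It has turned past its locked play with almost no torque, so the lugs are free. I'll go on to about 70 degrees.

Call:
send_rows([
  [1, 0, 0, 0.0003, 0, 0, -0.11],
  [1, 0, 0, 0, 0, 0, -0.12],
  [1, 0, 0, 0, 0, 0, -0.12],
  [1, 0, 0, 0, 0, 0, -0.12],
  [1, 0, 0, 0, 0, 0, -0.12],
  [1, 0, 0, 0, 0, 0, -0.12],
  [1, 0, 0, 0, 0, 0, -0.12],
  [1, 0, 0, 0, 0, 0, -0.12],
  [1, 0, 0, 0, 0, 0, -0.1],
  [1, 0, 0, 0, 0, 0, 0],
])

```text
time_s: 14.7
eef_pos: [624.9, -137.0, 117.0]
ee_rot: [-0.0, 0.916, 0.402, 0.002]
force: [-1.9, 9.1, 16.1]
grip_width: 0.259
grip_force: 72.9
```

```bash
python3 -c "
from h import *
s=ctrl.sense();print(s['force'],s['wrist_torque'],s['eef_pos'],s['joints'])
from scipy.spatial.transform import Rotation as Ro
print(Ro.from_quat(s['ee_rot'],scalar_first=True).as_matrix().round(3))"
```

```text
[-1.91426172  9.11041623 16.14067409] [1.72563437 0.50730613 0.21027822] [ 624.9378548  -137.00204547  116.98156351] [-0.39991339  0.63226876  1.23404731  0.0030086   1.27290461  0.34321877]
[[ 0.677  0.736  0.003]
 [ 0.736 -0.677  0.002]
 [ 0.004  0.001 -1.   ]]
```

Turned 70.0 degrees. Now I lift.

Call:
send_rows([
  [1, 0, 0, -0.003, 0, 0, 0],
  [1, 0, 0, -0.003, 0, 0, 0],
  [1, 0, 0, -0.004, 0, 0, 0],
  [1, 0, 0, -0.005, 0, 0, 0],
  [1, 0, 0, -0.005, 0, 0, 0],
  [1, 0, 0, -0.005, 0, 0, 0],
  [1, 0, 0, -0.005, 0, 0, 0],
  [1, 0, 0, -0.005, 0, 0, 0],
  [1, 0, 0, -0.005, 0, 0, 0],
  [1, 0, 0, 0, 0, 0, 0],
])

```text
time_s: 15.95
eef_pos: [624.2, -139.0, 155.1]
ee_rot: [0.0, 0.916, 0.401, 0.0]
force: [0.5, 0.3, -1.9]
grip_width: 0.267
grip_force: 71.0
```

The cap is off. I'll carry it to clear bench near (465, 5).

Call:
send_rows([
  [1, 0, 0, -0.025, 0, 0, 0],
  [1, 0, 0, -0.015, 0, 0, 0],
  [1, 0, -0.03, 0, 0, 0, 0],
  [1, 0, -0.045, 0, 0, 0, 0],
  [1, 0, -0.05, 0, 0, 0, 0],
  [1, 0, -0.05, 0, 0, 0, 0],
  [1, 0, -0.04, 0, 0, 0, 0],
  [1, 0, 0, 0.04, 0, 0, 0],
  [1, 0, 0, 0.05, 0, 0, 0],
  [1, 0, 0, 0.04, 0, 0, 0],
])

```text
time_s: 17.2
eef_pos: [465.7, 7.4, 63.2]
ee_rot: [0.0, 0.916, 0.401, -0.0]
force: [0.7, 0.6, -1.5]
grip_width: 0.261
grip_force: 71.1
```

Call:
send_rows([
  [1, 0, 0, 0.02, 0, 0, 0],
  [1, 0, 0, 0.01, 0, 0, 0],
  [1, 0, 0, 0.006, 0, 0, 0],
  [1, 0, 0, 0.003, 0, 0, 0],
  [1, 0, 0, 0.002, 0, 0, 0],
  [1, 0, 0, 0, 0, 0, 0],
  [1, 0, 0, 0, 0, 0, 0],
  [1, 0, 0, 0, 0, 0, 0],
  [1, 0, 0, 0, 0, 0, 0],
  [1, 0, 0, 0, 0, 0, 0],
])

```text
time_s: 18.45
eef_pos: [466.1, 7.3, 23.6]
ee_rot: [0.0, 0.916, 0.401, 0.0]
force: [-0.4, -0.3, -1.7]
grip_width: 0.264
grip_force: 71.0
```

Call:
send_rows([
  [1, 0, 0, 0.003, 0, 0, 0],
  [1, 0, 0, 0.003, 0, 0, 0],
  [1, 0, 0, 0.002, 0, 0, 0],
  [1, 0, 0, 0.0015, 0, 0, 0],
  [1, 0, 0, 0.0015, 0, 0, 0],
  [1, 0, 0, 0.001, 0, 0, 0],
  [1, 0, 0, 0.001, 0, 0, 0],
  [1, 0, 0, 0, 0, 0, 0],
  [1, 0, 0, 0, 0, 0, 0],
  [1, 0, 0, 0, 0, 0, 0],
])

```text
time_s: 19.7
eef_pos: [466.1, 7.3, 10.7]
ee_rot: [0.0, 0.916, 0.401, 0.0]
force: [0.1, -0.1, -1.1]
grip_width: 0.265
grip_force: 71.0
```

Call:
send_rows([
  [1, 0, 0, 0.001, 0, 0, 0],
  [1, 0, 0, 0.0005, 0, 0, 0],
  [1, 0, 0, 0, 0, 0, 0],
  [1, 0, 0, 0, 0, 0, 0],
  [-1, 0, 0, 0, 0, 0, 0],
  [-1, 0, 0, 0, 0, 0, 0],
  [-1, 0, 0, 0, 0, 0, 0],
  [-1, 0, 0, 0, 0, 0, 0],
  [-1, 0, 0, 0, 0, 0, 0],
  [-1, 0, 0, 0, 0, 0, 0],
])

```text
time_s: 20.95
eef_pos: [466.1, 7.3, 9.1]
ee_rot: [0.0, 0.916, 0.401, 0.0]
force: [-0.2, 0.8, -0.5]
grip_width: 0.997
grip_force: 0.0
```

Call:
send_rows([
  [-1, 0, 0, -0.03, 0, 0, 0],
  [-1, 0, 0, -0.06, 0, 0, 0],
  [-1, 0, 0, -0.06, 0, 0, 0],
  [-1, 0, 0, -0.06, 0, 0, 0],
  [-1, 0.023, -0.03, -0.03, 0, 0, 0],
  [-1, 0.03, -0.04, 0, 0, 0, 0],
  [-1, 0.035, -0.045, 0, 0, 0, 0],
  [-1, 0.035, -0.045, 0, 0, 0, 0],
  [-1, 0.03, -0.04, 0, 0, 0, 0],
  [-1, 0.013, -0.015, 0, 0, 0, 0],
])

```text
time_s: 22.2
eef_pos: [419.8, 277.4, 249.0]
ee_rot: [-0.0, 0.916, 0.402, -0.0]
force: [0.2, -0.3, 0.1]
grip_width: 1.003
grip_force: 0.0
```

```bash
python3 - <<'E'
from h import *
for i in range(4): ctrl.capture("top") if i<3 else None
w=ctrl.capture("wrist");s=ctrl.sense();print(s["time_s"],s["eef_pos"],s["joints"])
t=ctrl.capture("top")
for q,z in(("open_a_mid",57.5),("capped_a_mid",59),("tape",0)):
    for r in ctrl.landmark_of(q,w)[:6]: print("w",q,round(r["score"],2),np.round(r["point"]),np.round(atz(w,r["point"],z)))
for q,z in(("tub_mouth",134),("cap_wing",48.5),("cap",0)):
    for r in ctrl.landmark_of(q,t)[:3]: print("t",q,round(r["score"],2),np.round(r["point"]),np.round(atz(t,r["point"],z)))
for p in((197,234),(214,267),(207,135),(196,197),(206,163),(231,183)): print(p,np.round(atz(t,p,60)))
im=cv2.cvtColor(np.array(w["img"]),cv2.COLOR_RGB2BGR);i2=cv2.cvtColor(np.array(t["img"]),cv2.COLOR_RGB2BGR)[100:300,160:460]
o=np.zeros((600,800,3),np.uint8);o[:313,:500]=cv2.resize(im,(500,313));o[313:,:430]=cv2.resize(i2,(430,287));cv2.imwrite("pics/w4.png",(255*(o/255.)**.7).astype(np.uint8))
E
```

```text
22.4 [420.81021252 274.74902935 248.94757511] [ 3.45033945e-01  2.31961795e-01  1.47911974e+00 -2.60680908e-04
  1.43086869e+00  1.09075260e+00]
w open_a_mid 0.97 [486.  40.] [639. 255.  58.]
w open_a_mid 0.39 [402. 102.] [537. 266.  58.]
w open_a_mid 0.16 [522. 163.] [596. 119.  58.]
w capped_a_mid 0.59 [332.  54.] [513. 353.  59.]
w tape 0.63 [365. 210.] [420. 176.   0.]
t tub_mouth 0.81 [398. 144.] [ 623. -133.  134.]
t cap_wing 0.83 [337. 214.] [468.   8.  48.]
t cap 0.69 [337. 217.] [466.   5.   0.]
(197, 234) [416. 354.  60.]
(214, 267) [336. 309.  60.]
(207, 135) [668. 338.  60.]
(196, 197) [508. 359.  60.]
(206, 163) [595. 338.  60.]
(231, 183) [544. 274.  60.]
```

View pics/w4.png

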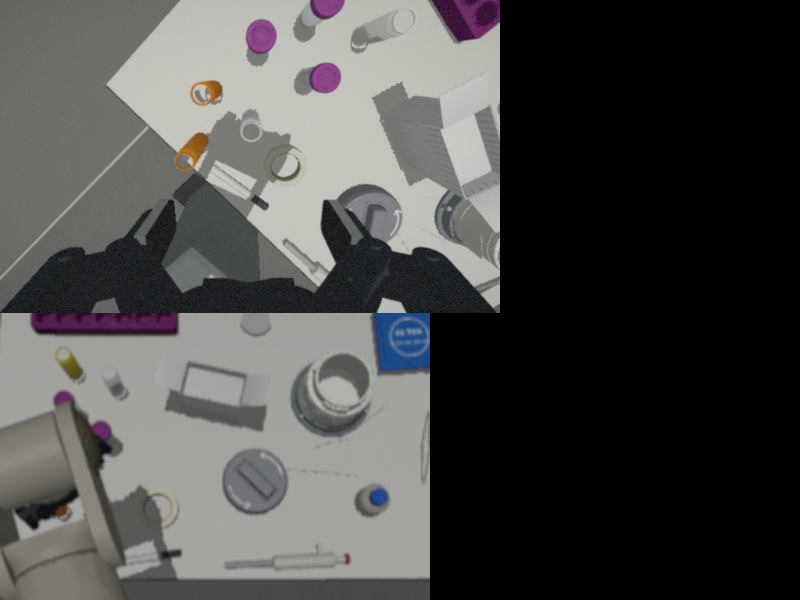

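The job so far holds up. The cap stands upright at (467,7) and the tub is open. Tube 2's rim shows at (250,128) in the wrist view, giving (431,281), and tube 1 is at (639,255). I'll fetch tube 2 first.

Call:
send_rows([
  [-1, 0.012, 0.0025, 0, 0, 0, 0],
  [-1, 0, 0, 0.04, 0, 0, 0],
  [-1, 0, 0, 0.05, 0, 0, 0],
  [-1, 0, 0, 0.05, 0, 0, 0],
  [-1, 0, 0, 0.04, 0, 0, 0],
  [-1, 0, 0, 0.017, 0, 0, 0],
  [-1, 0, 0, 0, 0, 0, 0],
  [1, 0, 0, 0, 0, 0, 0],
  [1, 0, 0, 0, 0, 0, 0],
  [1, 0, 0, 0, 0, 0, 0],
], squeeze=25)

```text
time_s: 24.0
eef_pos: [431.1, 282.4, 52.7]
ee_rot: [0.0, 0.916, 0.401, 0.001]
force: [0.1, -0.3, -0.7]
grip_width: 0.379
grip_force: 0.0
```

Call:
send_rows([
  [1, 0, 0, 0, 0, 0, 0],
  [1, 0, 0, 0, 0, 0, 0],
  [1, 0, 0, 0, 0, 0, 0],
  [1, 0, 0, 0, 0, 0, 0],
  [1, 0, 0, 0, 0, 0, 0],
  [1, 0, 0, 0, 0, 0, 0],
  [1, 0, 0, 0, 0, 0, 0],
  [1, 0, 0, 0, 0, 0, 0],
  [1, 0, 0, -0.01, 0, 0, 0],
  [1, 0, 0, -0.02, 0, 0, 0],
])

```text
time_s: 25.25
eef_pos: [430.3, 282.0, 82.3]
ee_rot: [-0.0, 0.916, 0.401, -0.001]
force: [-0.2, 0.3, 0.8]
grip_width: 0.317
grip_force: 24.8
```

Call:
send_rows([
  [1, 0, 0, -0.05, 0, 0, 0],
  [1, 0, 0, -0.06, 0, 0, 0],
  [1, 0, 0, -0.05, 0, 0, 0],
  [1, -0.015, 0.033, 0, 0, 0, 0],
  [1, -0.019, 0.043, 0, 0, 0, 0],
  [1, -0.02, 0.045, 0, 0, 0, 0],
  [1, -0.02, 0.045, 0, 0, 0, 0],
  [1, -0.02, 0.045, 0, 0, 0, 0],
  [1, -0.02, 0.045, 0, 0, 0, 0],
  [1, -0.02, 0.045, 0, 0, 0, 0],
])

```text
time_s: 26.5
eef_pos: [561.2, -21.9, 242.5]
ee_rot: [-0.0, 0.916, 0.401, 0.0]
force: [0.8, 0.2, -0.3]
grip_width: 0.316
grip_force: 24.8
```

Call:
send_rows([
  [1, -0.02, 0.045, 0, 0, 0, 0],
  [1, -0.02, 0.045, 0, 0, 0, 0],
  [1, -0.018, 0.035, 0, 0, 0, 0],
  [1, 0, 0, 0, 0, 0, 0],
  [1, 0, 0, 0, 0, 0, 0],
  [1, 0, 0, 0, 0, 0, 0],
  [1, 0, 0, 0, 0, 0, 0],
  [1, 0, 0, 0, 0, 0, 0],
  [1, 0, 0, 0, 0, 0, 0],
  [1, 0, 0, 0, 0, 0, 0],
])

```text
time_s: 27.75
eef_pos: [613.3, -147.9, 242.1]
ee_rot: [-0.0, 0.916, 0.401, -0.0]
force: [0.9, 0.4, 0.0]
grip_width: 0.316
grip_force: 24.8
```

```bash
python3 - <<'E'
from h import *
w=ctrl.capture("wrist");s=ctrl.sense();print(s["time_s"],s["eef_pos"],s["grip_width"],s["grip_force"])
for r in ctrl.landmark_of("tub_mouth",w)[:3]: print(round(r["score"],2),np.round(r["point"]),atz(w,r["point"],134))
im=cv2.cvtColor(np.array(w["img"]),cv2.COLOR_RGB2BGR)
for x0 in((624,-137),):
  pts=np.array([proj(w,[x0[0]+43.5*np.cos(a),x0[1]+43.5*np.sin(a),134]) for a in np.linspace(0,6.283,60)]).astype(int)
  cv2.polylines(im,[pts],True,(0,255,0),1)
cv2.imwrite("pics/w5.png",im)
E
```

```text
27.8 [ 613.34275069 -147.89529684  242.08163131] 0.3140365316496926 24.781753714196384
0.56 [317. 169.] [ 624.16555523 -136.42578658  134.        ]
```

View pics/w5.png

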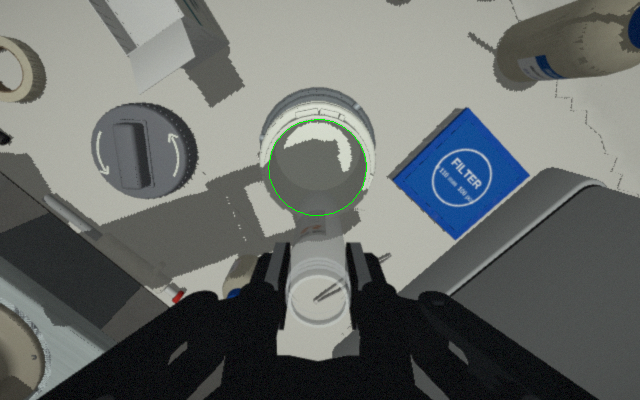

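The mouth overlay matches at centre (318,168), and the tube hangs straight between the fingers with its rim at (318,293). I'll lower and release it.

Call:
send_rows([
  [1, 0, 0, 0.03, 0, 0, 0],
  [1, 0, 0, 0.035, 0, 0, 0],
  [1, 0, 0, 0.035, 0, 0, 0],
  [1, 0, 0, 0.025, 0, 0, 0],
  [1, 0, 0, 0.01, 0, 0, 0],
  [1, 0, 0, 0, 0, 0, 0],
  [-0.2, 0, 0, 0, 0, 0, 0],
  [-0.2, 0, 0, 0, 0, 0, 0],
  [-0.2, 0, 0, 0, 0, 0, 0],
  [-0.2, 0, 0, 0, 0, 0, 0],
])

```text
time_s: 29.1
eef_pos: [613.4, -147.9, 107.3]
ee_rot: [0.0, 0.916, 0.401, 0.0]
force: [0.1, 0.1, 0.3]
grip_width: 0.6
grip_force: 0.0
```

Call:
send_rows([
  [-0.2, 0, 0, -0.03, 0, 0, 0],
  [-0.2, 0, 0, -0.06, 0, 0, 0],
  [-1, 0, 0, -0.055, 0, 0, 0],
  [-1, 0.03, -0.024, 0, 0, 0, 0],
  [-1, 0.04, -0.032, 0, 0, 0, 0],
  [-1, 0.043, -0.035, 0, 0, 0, 0],
  [-1, 0.043, -0.035, 0, 0, 0, 0],
  [-1, 0.043, -0.035, 0, 0, 0, 0],
  [-1, 0.043, -0.035, 0, 0, 0, 0],
  [-1, 0.043, -0.035, 0, 0, 0, 0],
])

```text
time_s: 30.35
eef_pos: [637.0, 220.0, 252.3]
ee_rot: [0.0, 0.916, 0.401, 0.0]
force: [0.3, -0.6, 0.0]
grip_width: 1.003
grip_force: 0.0
```

Call:
send_rows([
  [-1, 0.029, -0.023, 0, 0, 0, 0],
  [-1, 0, 0, 0, 0, 0, -0.153],
  [-1, 0, 0, 0, 0, 0, -0.153],
  [-1, 0, 0, 0, 0, 0, -0.153],
  [-1, 0, 0, 0, 0, 0, -0.153],
  [-1, 0, 0, 0, 0, 0, -0.153],
  [-1, 0, 0, 0, 0, 0, -0.153],
  [-1, 0, 0, 0, 0, 0, 0],
  [-1, 0, 0, 0, 0, 0, 0],
  [-1, 0, 0, 0, 0, 0, 0],
])

```text
time_s: 31.6
eef_pos: [639.9, 255.1, 252.1]
ee_rot: [-0.0, 0.644, 0.765, -0.0]
force: [0.1, -0.3, -0.4]
grip_width: 1.002
grip_force: 0.0
```

```bash
python3 - <<'E'
from h import *
from scipy.spatial.transform import Rotation as Ro
w=ctrl.capture("wrist");s=ctrl.sense();print(s["time_s"],s["eef_pos"],s["joints"])
R=Ro.from_quat(s['ee_rot'],scalar_first=True).as_matrix()
for q,z in(("open_a_mid",57.5),("capped_a_mid",59),("carton",0)):
  for r in ctrl.landmark_of(q,w)[:4]:
    X=atz(w,r["point"],z);print(q,round(r["score"],2),np.round(r["point"]),X.round(),"tool",(R.T@(X-s["eef_pos"])).round(1))
im=cv2.cvtColor(np.array(w["img"]),cv2.COLOR_RGB2BGR)
for z in(0,115):
  pts=np.array([proj(w,[639+14.5*np.cos(a),255+14.5*np.sin(a),z]) for a in np.linspace(0,6.283,40)]).astype(int)
  cv2.polylines(im,[pts],True,(0,255,0),1)
t=ctrl.capture("top");i2=cv2.cvtColor(np.array(t["img"]),cv2.COLOR_RGB2BGR)[115:195,355:445]
o=np.zeros((600,800,3),np.uint8);o[:400,:640]=im;o[400:,:225]=cv2.resize(i2,(225,200));cv2.imwrite("pics/w6.png",(255*(o/255.)**.7).astype(np.uint8))
E
```

```text
31.65 [639.92671262 255.10715675 252.10872508] [ 2.09714827e-01  6.90675427e-01  7.87834825e-01 -9.61328558e-06
  1.66305684e+00  3.89442356e-02]
open_a_mid 0.68 [318. 164.] [641. 258.  58.] tool [  2.5   1.1 194.6]
open_a_mid 0.67 [355.  99.] [669. 336.  58.] tool [ 74.6  42.2 194.6]
capped_a_mid 0.81 [216.  56.] [516. 353.  59.] tool [ 117.1 -105.4  193.1]
carton 0.72 [284. 265.] [619.  87.   0.] tool [-161.9  -49.5  252.1]
```

View pics/w6.png

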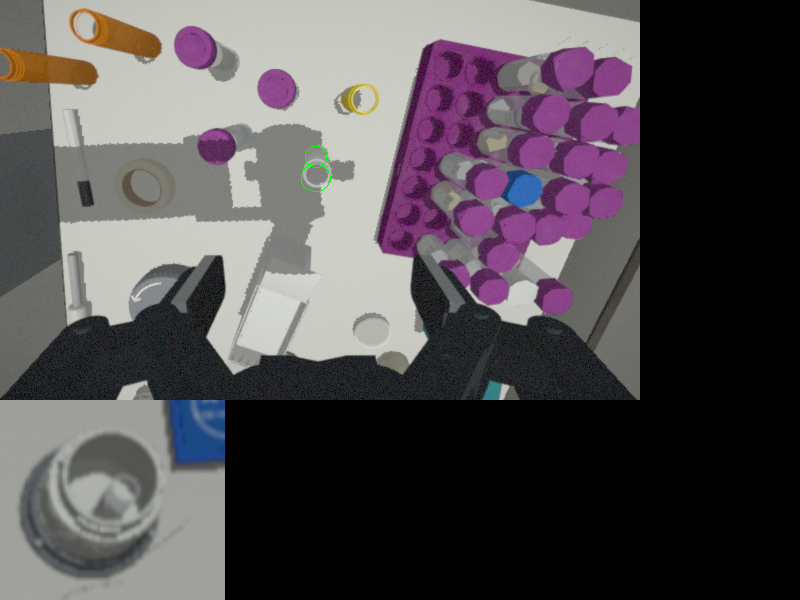

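Tube 2 is in the tub (inset (120,495)). The overlay of tube 1 fits its rim at (316,176). I'll grasp it.

Call:
send_rows([
  [-1, 0.002, 0.001, 0.03, 0, 0, 0],
  [-1, 0, 0, 0.045, 0, 0, 0],
  [-1, 0, 0, 0.05, 0, 0, 0],
  [-1, 0, 0, 0.04, 0, 0, 0],
  [-1, 0, 0, 0.02, 0, 0, 0],
  [-1, 0, 0, 0.01, 0, 0, 0],
  [-1, 0, 0, 0, 0, 0, 0],
  [1, 0, 0, 0, 0, 0, 0],
  [1, 0, 0, 0, 0, 0, 0],
  [1, 0, 0, 0, 0, 0, 0],
])

```text
time_s: 33.1
eef_pos: [640.8, 257.3, 57.6]
ee_rot: [0.0, 0.644, 0.765, 0.0]
force: [1.0, -0.4, 0.1]
grip_width: 0.38
grip_force: 0.0
```

Call:
send_rows([
  [1, 0, 0, 0, 0, 0, 0],
  [1, 0, 0, 0, 0, 0, 0],
  [1, 0, 0, 0, 0, 0, 0],
  [1, 0, 0, 0, 0, 0, 0],
  [1, 0, 0, 0, 0, 0, 0],
  [1, 0, 0, 0, 0, 0, 0],
  [1, 0, 0, -0.02, 0, 0, 0],
  [1, 0, 0, -0.05, 0, 0, 0],
  [1, 0, 0, -0.06, 0, 0, 0],
  [1, 0, 0, -0.06, 0, 0, 0],
])

```text
time_s: 34.35
eef_pos: [640.2, 257.1, 248.5]
ee_rot: [-0.0, 0.644, 0.765, -0.0]
force: [0.2, -0.2, -0.6]
grip_width: 0.299
grip_force: 26.4
```

Call:
send_rows([
  [1, -0.03, -0.006, -0.01, 0, 0, 0],
  [1, -0.045, -0.008, 0, 0, 0, 0],
  [1, -0.05, -0.009, 0, 0, 0, 0],
  [1, -0.05, -0.009, 0, 0, 0, 0],
  [1, -0.05, -0.009, 0, 0, 0, 0],
  [1, -0.05, -0.009, 0, 0, 0, 0],
  [1, -0.05, -0.009, 0, 0, 0, 0],
  [1, -0.049, -0.009, 0, 0, 0, 0],
  [1, 0, 0, 0, 0, 0, 0],
  [1, 0, 0, 0, 0, 0, 0],
])

```text
time_s: 35.6
eef_pos: [637.6, -122.3, 256.7]
ee_rot: [-0.0, 0.644, 0.765, 0.0]
force: [-0.7, 0.7, -0.7]
grip_width: 0.306
grip_force: 26.4
```

```bash
python3 - <<'E'
from h import *
w=ctrl.capture("wrist");s=ctrl.sense();print(s["time_s"],s["eef_pos"],s["grip_width"],s["grip_force"])
im=cv2.cvtColor(np.array(w["img"]),cv2.COLOR_RGB2BGR)
def circ(x,y,r,z,c): cv2.polylines(im,[np.array([proj(w,[x+r*np.cos(a),y+r*np.sin(a),z]) for a in np.linspace(0,6.283,60)]).astype(int)],True,c,1)
circ(624,-137,43.5,134,(0,255,0));circ(637,-123,14.5,134,(0,0,255));circ(613,-148,14.5,128,(255,0,0));circ(*s["eef_pos"][:2],14.5,192,(0,255,255))
cv2.imwrite("pics/w7.png",(255*(im/255.)**.7).astype(np.uint8))
E
```

```text
35.65 [ 637.67348763 -121.79673255  256.9152555 ] 0.30793744863098726 26.358290444186423
```

View pics/w7.png

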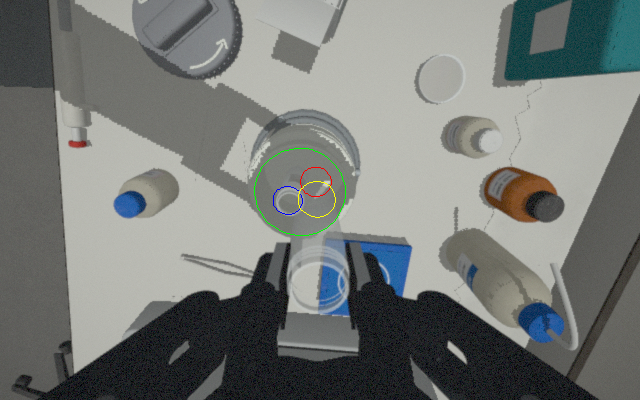

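The first tube stands in the mouth at (288,200), and the target spot at (316,182) is clear. I'll lower and release.

Call:
send_rows([
  [1, 0, 0, 0.03, 0, 0, 0],
  [1, 0, 0, 0.04, 0, 0, 0],
  [1, 0, 0, 0.04, 0, 0, 0],
  [1, 0, 0, 0.025, 0, 0, 0],
  [1, 0, 0, 0.01, 0, 0, 0],
  [1, 0, 0, 0, 0, 0, 0],
  [-0.2, 0, 0, 0, 0, 0, 0],
  [-0.2, 0, 0, 0, 0, 0, 0],
  [-0.2, 0, 0, 0, 0, 0, 0],
  [-0.2, 0, 0, 0, 0, 0, 0],
])

```text
time_s: 36.9
eef_pos: [637.6, -122.9, 112.3]
ee_rot: [0.0, 0.644, 0.765, 0.0]
force: [0.0, -0.3, -0.3]
grip_width: 0.603
grip_force: 0.0
```

Call:
send_rows([
  [-0.2, 0, 0, -0.02, 0, 0, 0],
  [-0.2, 0, 0, -0.04, 0, 0, 0],
  [-0.2, 0, 0, -0.06, 0, 0, 0],
  [-0.2, 0, 0, -0.05, 0, 0, 0],
  [-0.2, 0, 0, 0, 0, 0, 0],
  [-0.2, 0, 0, 0, 0, 0, 0],
  [-0.2, 0, 0, 0, 0, 0, 0],
  [-0.2, 0, 0, 0, 0, 0, 0],
  [-0.2, 0, 0, 0, 0, 0, 0],
  [-0.2, 0, 0, 0, 0, 0, 0],
])

```text
time_s: 38.15
eef_pos: [637.6, -122.9, 282.0]
ee_rot: [-0.0, 0.644, 0.765, -0.0]
force: [0.3, 0.0, 0.4]
grip_width: 0.598
grip_force: 0.0
```

```bash
python3 - <<'E'
from h import *
s=ctrl.sense();print(s["time_s"],s["eef_pos"],s["grip_width"],s["force"])
w=ctrl.capture("wrist");t=ctrl.capture("top");sc=ctrl.capture("scene")
for n,c in(("w",w),("t",t),("s",sc)):
  for q,z in(("open_a_mid",70.5),("cap_wing",48.5)):
    for r in ctrl.landmark_of(q,c)[:5]: print(n,q,round(r["score"],2),np.round(r["point"]),atz(c,r["point"],z).round())
  for r in ctrl.boxes_of("open_a_mid",c)[:5]: print(n,"box",round(r["score"],2),np.round(r["extent"]))
# circles of rims inside the mouth (wrist)
g=cv2.cvtColor(np.array(w["img"]),cv2.COLOR_RGB2GRAY);m=proj(w,[624,-137,128]).astype(int);print("mouth px",m)
x0,y0=m[0]-50,m[1]-50;cr=cv2.resize(g[y0:y0+100,x0:x0+100],None,fx=4,fy=4,interpolation=cv2.INTER_CUBIC)
rp=np.linalg.norm(proj(w,[638.5,-137,128])-proj(w,[624,-137,128]))*4;print("rp",rp)
C=cv2.HoughCircles(cr,cv2.HOUGH_GRADIENT,1,30,param1=60,param2=14,minRadius=int(rp*.85),maxRadius=int(rp*1.1))
if C is not None:
  for c in C[0][:6]: print(c.round(),atz(w,(c[0]/4+x0,c[1]/4+y0),128).round())
E
```

```text
38.15 [ 637.57639895 -122.87292101  281.9977363 ] 0.5977637977117957 [0.25373507 0.00756245 0.44716488]
w cap_wing 0.64 [185.  25.] [464.   4.  48.]
w cap_wing 0.54 [203.  29.] [484.   3.  48.]
w box 0.74 [300. 148.  28.  42.]
w box 0.52 [262.   0.  84.  51.]
w box 0.37 [126. 166.  56.  44.]
t open_a_mid 0.48 [207. 136.] [661. 336.  70.]
t open_a_mid 0.4 [274. 232.] [421. 165.  70.]
t cap_wing 0.87 [339. 215.] [465.   3.  48.]
t box 0.49 [201. 130.  13.  17.]
s open_a_mid 0.9 [189. 203.] [665. 341.  70.]
s open_a_mid 0.4 [343. 208.] [442.  41.  71.]
s cap_wing 0.88 [346. 200.] [465.  11.  48.]
s box 0.51 [180. 189.  18.  35.]
mouth px [301 184]
rp 55.04159050308257
[164. 238.  53.] [ 615. -148.  128.]
[252. 170.  55.] [ 635. -126.  128.]
```

Both rims show inside the mouth at (615,-148) and (635,-126), at the right size for standing tubes. The cap stands at (465,5), and the arm is clear.

```bash
python3 -c "
from h import *
print(ctrl.finish_job())"
```

```text
the job is handed in; nothing more can be done
None
```

I handed the job in at about 38 s: the cap stands upright on clear bench and both clear tubes stand inside the tub, but `finish_job` returned no verdict; I also viewed 11 pictures, one over the limit of 10.

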